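# Index the inspection turntable to the camera and set its focus

### The arm

A 6-joint arm with a two-finger parallel gripper is mounted at the origin on the work surface. World frame = base frame: x ahead of the robot, y to its left, z up, the work surface at z = 0. Lengths are in mm, angles in rad, forces in N, time in s.
With the tool pointing down it reaches from about 350 to 975 mm from the base axis. Payload 7.1 kg.
Tool frame: the origin (TCP) lies midway between the tips of the shut fingers; the grasp point (between the pads) lies 19 mm behind it; z points along the fingers, y is the line along which they close (so a half turn about z gives the same grasp; the last joint's range is limited). The gripper opens to 88 mm and grips with 3 to 60 N. Pads are 20 mm wide; open, the fingers measure 115 mm over their backs; the gripper's body (75 mm by 178 mm) begins 61 mm behind the grasp point.
Start: joints at [-1.307, 0.423, 1.63, -0, 1.089, -0.019], TCP at [174.422, -600.151, 222.675] pointing down, gripper open.
Joint ranges: [-3, 3], [-0.9, 2.11], [0.09, 2.58], [-1.31, 4.45], [0.11, 2.69], [-2.54, 2.54]. Speed limits (rad/s): [2.39, 2.39, 3.01, 3.14, 3.14, 3.14].

### API

Orientations are given as a rotation vector (axis times angle).
In Python, from workcell import ctrl gives the robot as it stands.
- The arm moves only by the shell command python3 -m pendant 'ROWS'. ROWS is a JSON object of lists of equal length, an entry for each row: "grip": the opening, from -1 (shut) to 1 (fully open); "linear": the shift along the tool's x, y, z in mm, a list of three; "angular": the turn, a rotation vector about the tool's x, y, z in rad, a list of three. In form: {"grip": [grip, ...], "linear": [[tx, ty, tz], ...], "angular": [[ax, ay, az], ...]}. A call has 1 to 12 rows; each row shifts and turns the commanded pose from where the row before left it, along the tool's axes as they then stand; what a row does not reach is not made up. A row lasts 1/12 s, in which the tool goes at most 41.7 mm and 7.16 degrees, less where a joint would pass 70% of its speed; a pose out of reach is approached as far as the arm can. A call with a gripper value outside its range is refused whole. The fingers move at their own pace and stop on an object; the grip force is fixed at half the most. Time passes only in rows, so rows that do not move let the fingers close. It gives the time, the measured TCP pose, the force, the opening and the grip force at its end, in the units of the state.
- ctrl.get_obs(): the state, without advancing time (a new reading comes with each control period).
- ctrl.get_image(name): name is "side" or "top"; returns the picture (420x560x3 uint8, red, green, blue); there is no depth.
- ctrl.camera_params(name): a dict with "vfov" (degrees; the focal length in pixels is half the picture's height over the tangent of half this angle, whatever the lens; pixels are square), "cx", "cy" (the principal point, pixels), "R" (3x3) and "t" (3): a world point X has camera coordinates R X + t. Camera axes: x right, y down, z forward; pixel columns grow to the right and rows downward; lengths in mm; the calibration is good to about 2 mm. A picture is of the moment at which its call begins. camera_params takes no time and is no camera call.
- ctrl.close_job(): hands the job in; it is judged then, once.
The state is a dict: "t": time; "qpos": joint angles; "qvel": joint speeds; "joint_torque": joint torques, N m; "ee_pos": TCP position; "orientation": TCP orientation; "ft_force": force on the tool from outside, world axes, zero at the start; "moment": the same for the moment, N m; "width": finger opening in mm; "grasp_force": force on a finger pad.
Only numpy, scipy, OpenCV 4.12 (cv2) and the standard library are available. Lean on these libraries where they do the work, as an engineer would, in place of code of your own. Each camera call takes 0.05 s, during which the arm holds its last target. There are 200 camera calls.

### The job

Turn the inspection turntable until the tall tapered nozzle is in front of the camera lens and the table has clicked into its stop there. Then turn the focus knob on top of the camera so that its pointer lines up with the raised mark. Keep all four mouldings standing in their dishes and leave the other things on the bench where they are.

Things in the scene. Friction and masses are not known exactly. Their poses are not given: they have to be found in the camera images.
- stand: The fixed inspection stand: a low pedestal under the turntable and a rail along its y axis that carries the camera, towards its own +y, and a steel plunger block 48 mm high, 165 to 205 mm from the axis towards -y. Origin: on the bench under the turntable's axis. It is placed and turned differently every time.
- turntable (a joint): Angle of the turntable (rad), 0 at the start, growing counter-clockwise seen from above, without limit. A spring roller clicks in every quarter turn (0, +-pi/2, +-pi ...): it takes about 5 to 8 N on a post to leave a stop, and the table is drawn in within about 0.06 rad of one; in between it turns lightly and stays where it is left.
- disc_top (a point): Centre of the turntable's upper face, 45 mm above the bench; turns with it. Aluminium disc 280 mm across. Four black dishes (76 mm across, rim 6 mm high and 4 mm thick), centres 85 mm from the axis, at the start along the stand's +x, +y, -x and -y; one moulding stands in each.
- post0 (a point): Centre of the top of one of the turntable's four upright steel posts, to push it round by: 18 mm diameter, 80 mm high above the disc (top 125 mm above the bench), 125 mm from the axis, halfway between two dishes. At the start this one is towards the stand's +x +y.
- post1 (a point): The same for the second post, a quarter turn counter-clockwise of post0 (at the start towards the stand's -x +y).
- post2 (a point): The third post (at the start towards -x -y).
- post3 (a point): The fourth post (at the start towards +x -y).
- view (a point): The place in front of the lens, fixed to the stand: 85 mm from the turntable's axis towards the camera, 45 mm high (the disc's upper face). A dish is centred there in every stop. The camera is a white box 120 by 130 mm, 100 mm high, its centre 260 mm from the axis; its lens barrel (52 mm across, 75 mm high at its axis) reaches back to 160 mm from the axis.
- nozzle: The tall tapered nozzle, pink plastic moulding: 75 mm high, foot 60 mm across and 12 mm thick, then tapering from 28 to 18 mm across. Origin at the centre of its underside, z up. At the start in one of the three dishes that are not at the lens.
- cap: Low round cap, same pink plastic, 60 mm across, 28 mm high; origin at the centre of its underside.
- housing: Square housing, same pink plastic, 42 by 42 by 42 mm; origin at the centre of its underside.
- bobbin: Bobbin with two flanges, same pink plastic, 60 mm across, 46 mm high; origin at the centre of its underside. At the lens at the start.
- focus (a joint): Angle of the focus knob (rad), growing clockwise as seen from above, from 0 to 2.6; the pointer is at the mark at 1.30. It starts between 0 and 0.6 and stays where it is left.
- focus_grip (a point): On the focus knob's upright axis, 131 mm above the bench, at the height to grip; turns with the knob. Flange 72 mm across (top 109 mm above the bench), on it a grey bar 60 mm long and 14 mm wide along the point's x axis, its top 147 mm above the bench. The black pointer sticks out past the flange at the -x end.
- focus_mark (a point): Top of the mark, a single raised black block 12 by 5 by 4 mm on the camera's top, beside the flange, 56 mm from the knob's axis.
- pen_mug: Bystander: white mug with pens, 80 mm across, 165 mm high with the pens, behind the turntable; origin at the bottom centre.
- tape_roll: Bystander: grey roll of tape lying flat, 96 mm across, 24 mm high; origin at the bottom centre.
- loupe: Bystander: black bench loupe, 62 mm across, 55 mm high; origin at the bottom centre.
- caliper: Bystander: caliper 200 mm long lying flat along its x axis, 12 mm high; origin at the bottom centre.
- spray_bottle: Bystander: white bottle 64 mm across, 170 mm high; origin at the bottom centre.

How it is judged:
By the outcome, as a careful person would: the job done as asked, in the order asked, and still so for the second after the job is handed in, with the robot touching nothing.
It also fails if it takes over 72 s, if anything falls off the work surface, if the arm or the gripper's body presses on something with over 40 N, if the wrist force passes 120 N, or if a joint passes its speed limit or range.

## Working session

There is one attempt and no reset: what is moved stays moved. The work goes in short steps, Python scripts to look and compute and a shell command to move; the robot and the scene stay as the last step left them, time stands still between calls to the robot, and variables do not carry over. Pictures are saved under pics/ and viewed, at most 10 in all, crops included, and the job is handed in when it is done.

```bash
mkdir -p pics
python3 - <<'E'
from workcell import ctrl
import cv2
for n in("side","top"):
    p=ctrl.camera_params(n);print(n,p)
    im=ctrl.get_image(n)[:,:,::-1];cv2.imwrite(f"pics/{n}0.png",cv2.resize(im,(800,600),interpolation=cv2.INTER_CUBIC))
o=ctrl.get_obs();print({k:o[k] for k in("t","ee_pos","orientation","width")})
E
```

```text
side {'vfov': 49.78010904040211, 'cx': 287.58280560601645, 'cy': 210.86932074482922, 'R': array([[-0.97134716, -0.23758539,  0.00615384],
       [-0.18883022,  0.75577521, -0.62701434],
       [ 0.14431853, -0.61021063, -0.77898341]]), 't': array([ 589.12927032,  162.00706509, 1144.52621177])}
top {'vfov': 49.084656117649494, 'cx': 284.2187054008244, 'cy': 211.47738401836986, 'R': array([[-0.02128977, -0.9996823 ,  0.01349235],
       [-0.98593705,  0.01875578, -0.16606131],
       [ 0.16575549, -0.01683802, -0.98602312]]), 't': array([  25.95605669,  632.06940207, 1028.21756854])}
{'t': 0.1, 'ee_pos': array([ 174.26336159, -599.68221639,  221.98731965]), 'orientation': array([-3.10887297e+00, -4.42504498e-01,  2.76885664e-04]), 'width': 87.98048604355833}
```

View pics/top0.png

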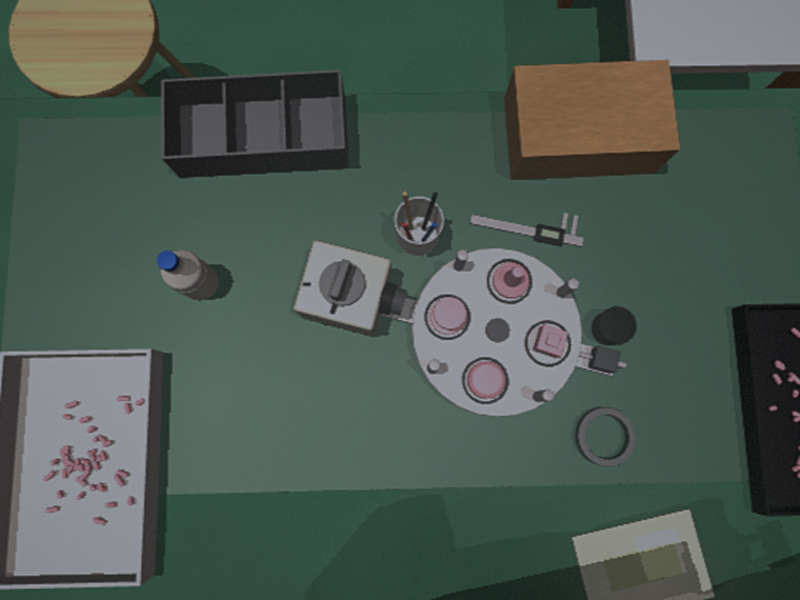

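View pics/side0.png

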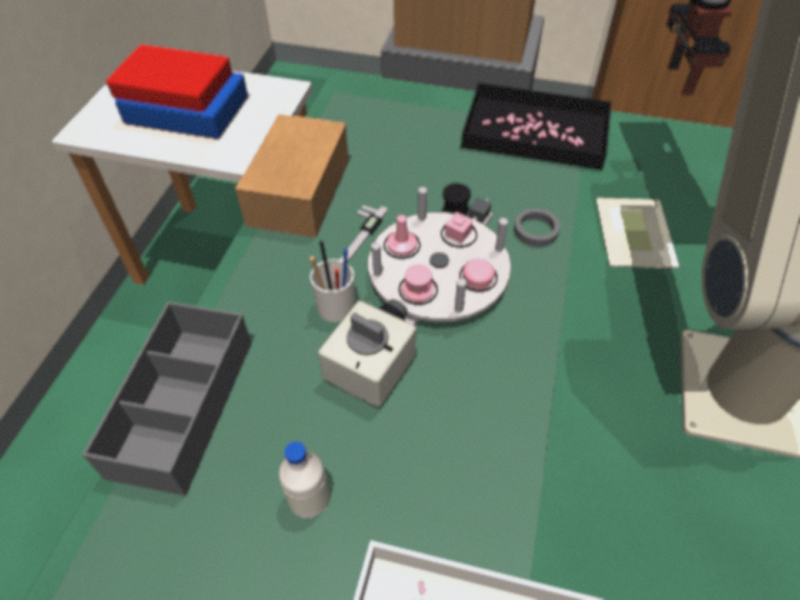

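The top view shows the nozzle at (510,280) on the +x side. The lens is on the +y (left) side at (395,300), so the table needs +90° CCW. The pointer is at (333,308) and the mark at (307,284). I'll zoom in for exact pixels.

Run:
```python
import cv2
from workcell import ctrl
t=ctrl.get_image("top")[:,:,::-1];s=ctrl.get_image("side")[:,:,::-1]
cv2.imwrite("pics/t1.png",cv2.convertScaleAbs(cv2.resize(t[160:300,200:450],(800,448),interpolation=cv2.INTER_CUBIC),alpha=1.6))
cv2.imwrite("pics/s1.png",cv2.convertScaleAbs(cv2.resize(s[125:285,215:375],(600,600),interpolation=cv2.INTER_CUBIC),alpha=1.4))
```

```text
(no output)
```

View pics/t1.png

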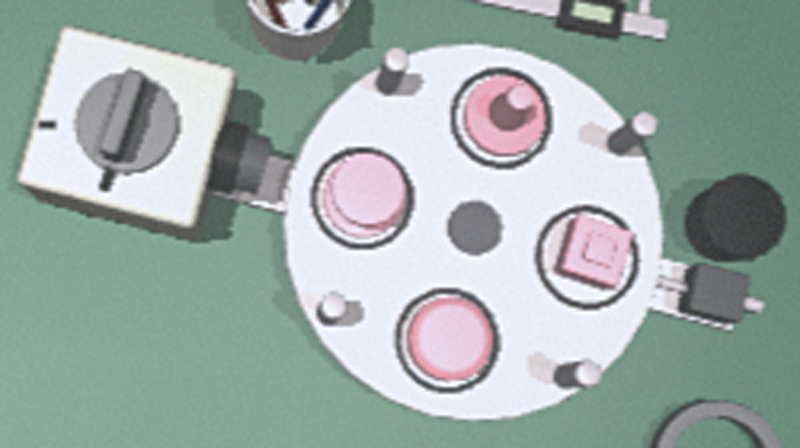

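View pics/s1.png

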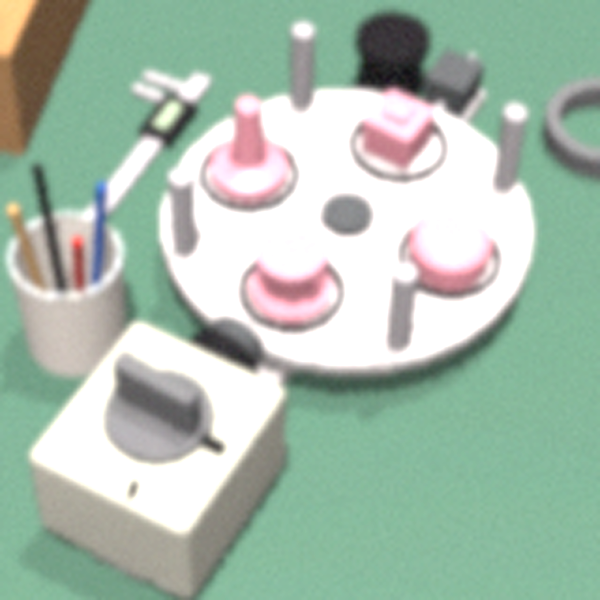

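```bash
cat > h.py <<'E'
import numpy as np,cv2
from workcell import ctrl
def P(n):
    p=ctrl.camera_params(n);f=210/np.tan(np.radians(p["vfov"])/2)
    K=np.array([[f,0,p["cx"]],[0,f,p["cy"]],[0,0,1]]);return K@np.c_[p["R"],p["t"]]
def tri(a,b):
    X=cv2.triangulatePoints(P("top"),P("side"),np.array(a,float).T,np.array(b,float).T);return (X[:3]/X[3]).T
def atz(n,uv,z):
    M=P(n);A=np.c_[M[:,:2],-np.array([*uv,1.])];return np.linalg.solve(A,-(M[:,2]*z+M[:,3]))[:2]
def proj(n,X):
    v=P(n)@np.r_[X,1];return v[:2]/v[2]
E
python3 - <<'E'
from h import *
np.set_printoptions(precision=1,suppress=True)
N=["TL","TR","BR","BL","hub","mark","ptr","noz","barA","barB"]
a=np.array([(398,57),(644,123),(587,372),(332,300),(474,228),(46,125),(104,186),(520,95),(134,74),(112,154)])/3.2+[200,160]-.35
b=np.array([(180,178),(302,31),(514,112),(404,272),(347,214),(133,489),(219,446),(248,103),(124,361),(190,400)])/3.75+[215,125]-.35
X=tri(a,b)
for n,x in zip(N,X):print(n,x)
T=[atz("top",a[i],125) for i in range(4)];S=[atz("side",b[i],125) for i in range(4)];print(T,S)
c=(np.mean(T,0)+np.mean(S,0))/2
for t,s in zip(T,S): m=(t+s)/2-c;print(c,np.hypot(*m),np.degrees(np.arctan2(m[1],m[0])))
print("hub45",atz("top",a[4],45),atz("side",b[4],45))
print("mark",atz("top",a[5],104),atz("side",b[5],104),"bar",[atz("top",a[i],147) for i in(8,9)],[atz("side",b[i],147) for i in(8,9)])
E
```

```text
TL [694.9 -76.  121.4]
TR [ 645.1 -244.2  124.2]
BR [ 475.5 -194.6  125.8]
BL [525.6 -25.  125.6]
hub [ 583.5 -134.7   51.1]
mark [655.6 171.  103. ]
ptr [611.  130.  107.9]
noz [ 666.3 -159.5  122.9]
barA [680.  105.9 144.3]
barB [629.5 121.7 139. ]
[array([695.2, -75.6]), array([ 645.4, -244. ]), array([ 476.1, -194.8]), array([527.8, -25. ])] [array([692.6, -72.6]), array([ 644.5, -243.3]), array([ 474.9, -195.4]), array([523.4, -25.4])]
[ 585.  -134.5] 124.55831668089066 29.016827719607093
[ 585.  -134.5] 124.50324053701613 -61.20792835269543
[ 585.  -134.5] 125.13465949043743 -151.0357728642692
[ 585.  -134.5] 124.39195877665095 118.526422052258
hub45 [ 584.5 -135.6] [ 584.  -140.1]
mark [655.9 170.9] [655.  171.6] bar [array([681.3, 105.8]), array([626.7, 120.8])] [array([677.3, 108. ]), array([629.2, 127.2])]
```

Posts come out 124–125 mm from axis (585,−134.5) at the right heights, and the mark is 56 mm from the knob. I'll grip the −151° post (BR), fingers closing tangentially, and carry it +90°.

```bash
cat >> h.py <<'E'
from scipy.spatial.transform import Rotation as Ro
def go(p,az):
    "tool-frame shift and rotvec from now to p with tool down, y azimuth az (deg)"
    o=ctrl.get_obs();R=Ro.from_rotvec(o["orientation"]);a=np.radians(az)
    T=Ro.from_matrix(np.c_[[-np.sin(a),np.cos(a),0],[np.cos(a),np.sin(a),0],[0,0,-1]])
    print("t",round(o["t"],2),"pos",o["ee_pos"].round(1),"yaz",np.degrees(np.arctan2(*R.as_matrix()[1::-1,1])).round(2),"F",o["ft_force"].round(1),"w",round(o["width"],1))
    print("lin",R.inv().apply(p-o["ee_pos"]).round(1),"ang",(R.inv()*T).as_rotvec().round(4))
E
python3 -c "
from h import *
go(np.array([475.5,-195,222]),-61.2)"
```

```text
t 0.2 pos [ 174.3 -599.8  222.2] yaz -73.8 F [ 0.6  0.6 -0.4] w 87.7
lin [ 402.2 -304.7    0.5] ang [-9.000e-04 -1.000e-04 -2.199e-01]
```

```bash
python3 -m pendant '{"grip":[1,1,1,1,1,1,1,1,1,1,1,1],"linear":[[15,-11,0],[25,-19,0],[30,-23,0],[30,-23,0],[30,-23,0],[30,-23,0],[30,-23,0],[30,-23,0],[30,-23,0],[30,-23,0],[30,-23,0],[30,-22,0]],"angular":[[0,0,0],[0,0,0],[0,0,0],[0,0,0],[0,0,0],[0,0,0],[0,0,0],[0,0,0],[0,0,0],[0,0,0],[0,0,0],[0,0,0]]}'
python3 -m pendant '{"grip":[0.1,0.1,0.1,0.1,0.1,0.1,0.1],"linear":[[30,-22,0],[20,-14,0],[12,-4,0],[0,0,0],[0,0,0],[0,0,0],[0,0,0]],"angular":[[0,0,0],[0,0,0],[0,0,-0.07],[0,0,-0.07],[0,0,-0.08],[0,0,0],[0,0,0]]}'
python3 -c "
from h import *
go(np.array([475.5,-195,85]),-61.2)"
```

```text
t: 1.2
ee_pos: [429.1, -253.8, 222.8]
orientation: [-3.11, -0.443, 0.0]
ft_force: [0.2, -0.9, 0.6]
width: 87.8
grasp_force: 0.0
t: 1.78
ee_pos: [476.7, -200.1, 222.6]
orientation: [-3.043, -0.779, 0.0]
ft_force: [-0.1, -0.3, -0.6]
width: 49.2
grasp_force: 0.0
t 1.78 pos [ 476.7 -200.1  222.6] yaz -61.29 F [-0.1 -0.3 -0.6] w 49.2
lin [  1.4  -5.  137.6] ang [-0.0003  0.0001 -0.0016]
```

```bash
python3 -m pendant '{"grip":[0.1,0.1,0.1,0.1,0.1,0.1,-1,-1,-1,-1,-1,-1],"linear":[[1.4,-5,20],[0,0,30],[0,0,30],[0,0,30],[0,0,20],[0,0,7.6],[0,0,0],[0,0,0],[0,0,0],[0,0,0],[0,0,0],[0,0,0]],"angular":[[0,0,0],[0,0,0],[0,0,0],[0,0,0],[0,0,0],[0,0,0],[0,0,0],[0,0,0],[0,0,0],[0,0,0],[0,0,0],[0,0,0]]}'
```

```text
t: 2.78
ee_pos: [476.0, -195.2, 86.3]
orientation: [-3.043, -0.78, -0.001]
ft_force: [-0.8, 5.5, 7.2]
width: 17.5
grasp_force: 30.0
```

```bash
python3 -m pendant '{"grip":[-1,-1,-1,-1,-1,-1,-1,-1,-1,-1,-1,-1],"linear":[[0.17,6.54,0],[0.17,6.54,0],[0.17,6.54,0],[0.17,6.54,0],[0.17,6.54,0],[0.17,6.54,0],[0.17,6.54,0],[0.17,6.54,0],[0.17,6.54,0],[0.17,6.54,0],[0.17,6.54,0],[0.17,6.54,0]],"angular":[[0,0,-0.0524],[0,0,-0.0524],[0,0,-0.0524],[0,0,-0.0524],[0,0,-0.0524],[0,0,-0.0524],[0,0,-0.0524],[0,0,-0.0524],[0,0,-0.0524],[0,0,-0.0524],[0,0,-0.0524],[0,0,-0.0524]]}'
python3 -c "
from h import *
f=np.radians(-151.2+36)
go(np.array([585+125*np.cos(f),-134.5+125*np.sin(f),86]),-61.2+36)"
```

```text
t: 3.78
ee_pos: [533.4, -247.9, 86.3]
orientation: [2.65, 1.687, 0.003]
ft_force: [1.9, 8.0, 4.2]
width: 17.4
grasp_force: 30.0
t 3.78 pos [ 533.4 -247.9   86.3] yaz -25.05 F [1.9 8.  4.2] w 17.4
lin [-0.4 -1.6  0.3] ang [ 0.0014 -0.0016  0.0027]
```

```bash
python3 -m pendant '{"grip":[-1,-1,-1,-1,-1,-1,-1,-1,-1,-1,-1,-1],"linear":[[0.17,6.54,0],[0.17,6.54,0],[0.17,6.54,0],[0.17,6.54,0],[0.17,6.54,0],[0.17,6.54,0],[0.17,6.54,0],[0.17,6.54,0],[0.17,6.54,0],[0.17,6.54,0],[0.17,6.54,0],[0.17,6.54,0]],"angular":[[0,0,-0.0524],[0,0,-0.0524],[0,0,-0.0524],[0,0,-0.0524],[0,0,-0.0524],[0,0,-0.0524],[0,0,-0.0524],[0,0,-0.0524],[0,0,-0.0524],[0,0,-0.0524],[0,0,-0.0524],[0,0,-0.0524]]}'
python3 -m pendant '{"grip":[-1,-1,-1,-1,-1,-1,-1,-1],"linear":[[0.17,6.54,0],[0.17,6.54,0],[0.17,6.54,0],[0.1,4.5,0],[0.1,4.5,0],[0.1,4.5,0],[0.1,4,0],[0,0,0]],"angular":[[0,0,-0.0524],[0,0,-0.0524],[0,0,-0.0524],[0,0,-0.036],[0,0,-0.036],[0,0,-0.036],[0,0,-0.032],[0,0,0]]}'
python3 -c "
from h import *
f=np.radians(-61.2)
go(np.array([585+125*np.cos(f),-134.5+125*np.sin(f),86]),28.8)"
```

```text
t: 4.78
ee_pos: [609.0, -256.4, 86.3]
orientation: [-1.997, -2.423, -0.003]
ft_force: [-2.3, 9.6, 6.6]
width: 17.5
grasp_force: 30.0
t: 5.45
ee_pos: [643.0, -243.9, 86.3]
orientation: [-1.616, -2.69, -0.002]
ft_force: [-4.0, 8.3, 7.7]
width: 17.3
grasp_force: 30.0
t 5.45 pos [ 643.  -243.9   86.3] yaz 28.01 F [-4.   8.3  7.7] w 17.3
lin [-1.1  2.   0.3] ang [-0.0006 -0.0032 -0.0138]
```

Within about 2 mm (0.016 rad) of the stop. I'll open to let it click in, then rise.

```bash
python3 -m pendant '{"grip":[-1,-1,0.1,0.1,0.1,0.1,0.1,0.1,0.1,0.1,0.1,0.1],"linear":[[-1,1.8,0],[0,0,0],[0,0,0],[0,0,0],[0,0,0],[0,0,0],[0,0,-10],[0,0,-25],[0,0,-30],[0,0,-30],[0,0,-30],[0,0,-15]],"angular":[[0,0,-0.012],[0,0,0],[0,0,0],[0,0,0],[0,0,0],[0,0,0],[0,0,0],[0,0,0],[0,0,0],[0,0,0],[0,0,0],[0,0,0]]}'
python3 - <<'E'
from h import *
go(np.array([655,115,225]),72)
t=ctrl.get_image("top")[:,:,::-1]
cv2.imwrite("pics/t2.png",cv2.convertScaleAbs(cv2.resize(t[160:300,200:450],(800,448),interpolation=cv2.INTER_CUBIC),alpha=1.6))
s=ctrl.get_image("side")[:,:,::-1]
cv2.imwrite("pics/s2.png",cv2.convertScaleAbs(cv2.resize(s[125:285,215:375],(600,600),interpolation=cv2.INTER_CUBIC),alpha=1.4))
E
```

```text
t: 6.45
ee_pos: [647.3, -246.8, 230.2]
orientation: [1.602, 2.696, 0.001]
ft_force: [0.4, -0.7, 0.8]
width: 48.2
grasp_force: 0.0
t 6.45 pos [ 647.3 -246.8  230.2] yaz 28.56 F [ 0.4 -0.7  0.8] w 48.2
lin [314.1 179.8   4.5] ang [ 0.0018  0.0056 -0.7582]
```

View pics/s2.png

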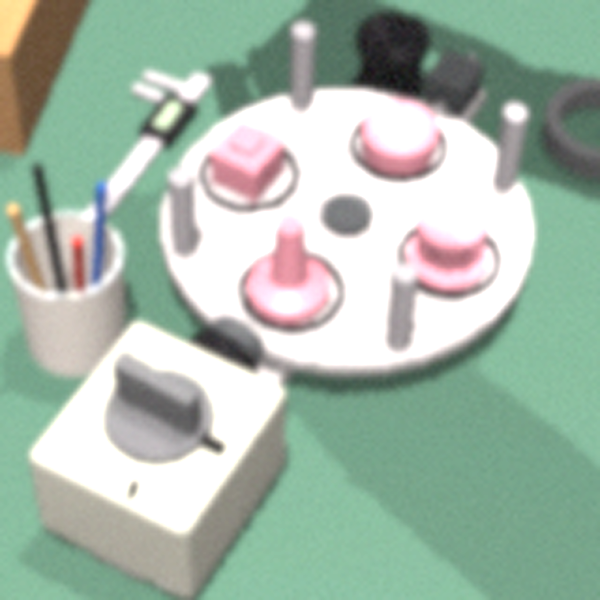

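The posts appear at the same pixels as at the start, (180,178), (302,31), (514,112) and (404,272). So the table is in its stop, with the nozzle at the lens (290,270) and all four mouldings standing. Next is the knob.

```bash
python3 -m pendant '{"grip":[0.1,0.1,0.1,0.1,0.1,0.1,0.1,0.1,0.1,0.1,0.1,0.1],"linear":[[14,8,0],[24,14,0],[30,17,0],[30,17,0],[30,17,0],[30,17,0],[30,17,0],[30,17,0],[30,17,0],[30,17,0],[22,13,0],[14,9,0]],"angular":[[0,0,0],[0,0,0],[0,0,0],[0,0,0],[0,0,0],[0,0,0],[0,0,0],[0,0,0],[0,0,0],[0,0,0],[0,0,0],[0,0,0]]}'
python3 -m pendant '{"grip":[0.1,0.1,0.1,0.1,0.1,0.1,0.1,0.1,0.1,0.1],"linear":[[0,0,0],[0,0,0],[0,0,0],[0,0,0],[0,0,0],[0,0,0],[0,0,0],[0,0,0],[0,0,0],[0,0,0]],"angular":[[0,0,-0.095],[0,0,-0.095],[0,0,-0.095],[0,0,-0.095],[0,0,-0.095],[0,0,-0.095],[0,0,-0.095],[0,0,-0.093],[0,0,0],[0,0,0]]}'
python3 -c "
from h import *
go(np.array([655,114.5,116]),72)"
```

```text
t: 7.55
ee_pos: [651.7, 119.3, 222.9]
orientation: [-1.6, -2.7, 0.003]
ft_force: [0.5, -0.6, 0.4]
width: 48.6
grasp_force: 0.0
t: 8.38
ee_pos: [652.8, 115.8, 223.9]
orientation: [-0.496, -3.1, 0.001]
ft_force: [0.7, 0.2, -0.2]
width: 48.2
grasp_force: 0.0
t 8.38 pos [652.8 115.8 223.9] yaz 71.84 F [ 0.7  0.2 -0.2] w 48.2
lin [ -2.7  -0.5 107.9] ang [-0.0009 -0.0018 -0.0029]
```

```bash
python3 -m pendant '{"grip":[0.1,0.1,0.1,0.1,0.1,0.1,-1,-1,-1,-1,-1,-1],"linear":[[-2.7,-0.5,15],[0,0,25],[0,0,25],[0,0,22],[0,0,14],[0,0,6],[0,0,0],[0,0,0],[0,0,0],[0,0,0],[0,0,0],[0,0,0]],"angular":[[0,0,0],[0,0,0],[0,0,0],[0,0,0],[0,0,0],[0,0,0],[0,0,0],[0,0,0],[0,0,0],[0,0,0],[0,0,0],[0,0,0]]}'
```

```text
t: 9.38
ee_pos: [656.7, 115.0, 119.2]
orientation: [0.491, 3.101, 0.002]
ft_force: [-1.1, -0.6, 3.7]
width: 13.6
grasp_force: 30.0
```

```bash
python3 -m pendant '{"grip":[-1,-1,-1,-1,-1,-1,-1,-1,-1,-1,-1,-1],"linear":[[0,0,0],[0,0,0],[0,0,0],[0,0,0],[0,0,0],[0,0,0],[0,0,0],[0,0,0],[0,0,0],[0,0,0],[0,0,0],[0,0,0]],"angular":[[0,0,0.06],[0,0,0.08],[0,0,0.08],[0,0,0.08],[0,0,0.08],[0,0,0.08],[0,0,0.08],[0,0,0.08],[0,0,0.08],[0,0,0.08],[0,0,0.08],[0,0,0.08]]}'
python3 -m pendant '{"grip":[-1,-1,-1,-1,-1,-1,-1,-1],"linear":[[0,0,0],[0,0,0],[0,0,0],[0,0,0],[0,0,0],[0,0,0],[0,0,0],[0,0,0]],"angular":[[0,0,0.08],[0,0,0.08],[0,0,0.08],[0,0,0.05],[0,0,0.03],[0,0,0],[0,0,0],[0,0,0]]}'
python3 - <<'E'
from h import *
go(np.array([655,114.5,116]),0)
for n in("top","side"):
    P0=proj(n,[655,125,107]).astype(int);im=ctrl.get_image(n)[P0[1]-30:P0[1]+30,P0[0]-40:P0[0]+40,::-1]
    print(P0);cv2.imwrite(f"pics/k_{n}.png",im)
a,b=[cv2.convertScaleAbs(cv2.resize(cv2.imread(f"pics/k_{n}.png"),(400,300),interpolation=cv2.INTER_CUBIC),alpha=1.6) for n in("top","side")]
cv2.imwrite("pics/k1.png",np.hstack([a,b]))
E
```

```text
t: 10.38
ee_pos: [656.1, 114.5, 119.1]
orientation: [1.848, 2.54, 0.0]
ft_force: [-1.6, -1.1, 4.1]
width: 13.6
grasp_force: 30.0
t: 11.05
ee_pos: [655.9, 114.4, 119.1]
orientation: [2.225, 2.218, 0.0]
ft_force: [-2.3, -0.6, 5.1]
width: 13.9
grasp_force: 30.0
t 11.05 pos [655.9 114.4 119.1] yaz -0.19 F [-2.3 -0.6  5.1] w 13.9
lin [ 0.1 -0.9  3.1] ang [ 0.0002  0.0002 -0.0033]
[234 198]
[255 238]
```

View pics/k1.png

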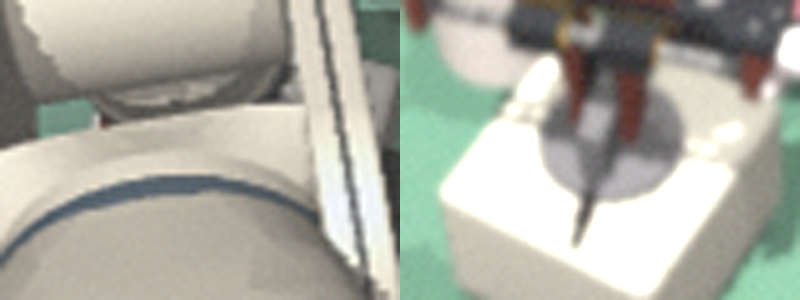

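The side view shows the pointer roughly on the mark, but the arm hides the top view. I'll release, rise and move aside to measure it.

```bash
python3 -m pendant '{"grip":[0.1,0.1,0.1,0.1,0.1,0.1,0.1,0.1,0.1,0.1,0.1,0.1],"linear":[[0,0,0],[0,0,0],[0,0,0],[0,0,0],[0,0,-10],[0,0,-25],[0,0,-30],[0,0,-30],[0,0,-10],[-20,0,0],[-35,0,0],[-35,0,0]],"angular":[[0,0,0],[0,0,0],[0,0,0],[0,0,0],[0,0,0],[0,0,0],[0,0,0],[0,0,0],[0,0,0],[0,0,0],[0,0,0],[0,0,0]]}'
python3 -m pendant '{"grip":[0.1,0.1,0.1,0.1,0.1,0.1,0.1],"linear":[[-35,0,0],[-35,0,0],[-35,0,0],[-35,0,0],[-35,0,0],[-20,0,0],[0,0,0]],"angular":[[0,0,0],[0,0,0],[0,0,0],[0,0,0],[0,0,0],[0,0,0],[0,0,0]]}'
python3 - <<'E'
from h import *
for n in("top","side"):
    P0=proj(n,[655,125,107]).astype(int)
    im=np.mean([ctrl.get_image(n).astype(float) for _ in range(5)],0)[P0[1]-30:P0[1]+30,P0[0]-40:P0[0]+40,::-1]
    cv2.imwrite(f"pics/k_{n}.png",im)
a,b=[cv2.convertScaleAbs(cv2.resize(cv2.imread(f"pics/k_{n}.png"),(400,300),interpolation=cv2.INTER_CUBIC),alpha=1.6) for n in("top","side")]
cv2.imwrite("pics/k2.png",np.hstack([a,b]))
E
```

```text
t: 12.15
ee_pos: [655.6, 24.6, 223.5]
orientation: [2.222, 2.22, 0.001]
ft_force: [0.5, -0.1, 0.1]
width: 48.4
grasp_force: 0.0
t: 12.73
ee_pos: [654.6, -174.7, 222.8]
orientation: [2.229, 2.213, -0.001]
ft_force: [1.3, 0.4, 0.5]
width: 48.1
grasp_force: 0.0[ WARN:0@15.042] global loadsave.cpp:1063 imwrite_ Unsupported depth image for selected encoder is fallbacked to CV_8U.
```

View pics/k2.png

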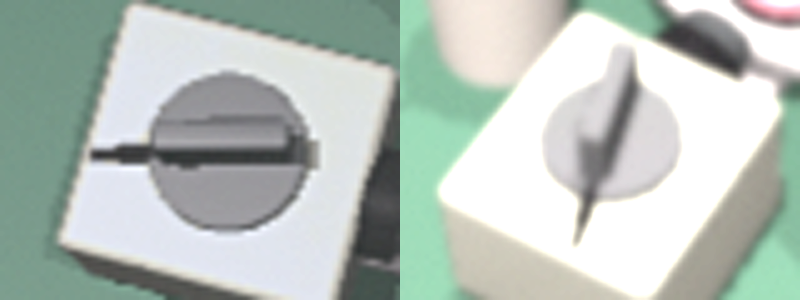

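Run:
```python
from h import *
P0=proj("top",[655,125,107]).astype(int);o=P0-[40,30]
g=cv2.imread("pics/k_top.png",0).astype(float)
f=cv2.imread("pics/k_top.png")
def w(u,v,z):return atz("top",np.array([u,v])+o,z)
for c in range(17,31):
    col=g[24:38,c];d=np.clip(np.median(np.r_[col[:4],col[-4:]])-col,0,None);d[d<12]=0
    if d.sum()>0:
        v=(d*np.arange(24,38)).sum()/d.sum();print(c,round(v,2),d.sum().round(),"z104",w(c,v,104).round(1),"z108",w(c,v,108).round(1))
# flange circle: gray disc at z 109, crop px from viewed picture (ends of horizontal/vertical diameters)
print("flange",w(228/5-.4,152/5-.4,109))
m=((g<125)).astype(np.uint8);print(g[28:33,14:50:3].round())
s=cv2.HoughCircles(cv2.resize(cv2.imread("pics/k_top.png",0),None,fx=8,fy=8,interpolation=cv2.INTER_CUBIC),cv2.HOUGH_GRADIENT,1,500,param1=80,param2=20,minRadius=100,maxRadius=150);print(s)
if s is not None:print(w(s[0,0,0]/8-.44,s[0,0,1]/8-.44,109))
```

```text
17 25.49 148.0 z104 [668.  177.7] z108 [667.1 177.1]
18 28.85 266.0 z104 [660.2 175.4] z108 [659.4 174.9]
19 30.53 248.0 z104 [656.3 173.2] z108 [655.5 172.6]
20 30.54 252.0 z104 [656.3 170.9] z108 [655.5 170.4]
21 30.54 245.0 z104 [656.2 168.7] z108 [655.4 168.2]
22 30.48 260.0 z104 [656.3 166.5] z108 [655.5 165.9]
23 30.35 319.0 z104 [656.6 164.2] z108 [655.8 163.7]
24 30.3 405.0 z104 [656.6 162. ] z108 [655.8 161.5]
25 30.31 409.0 z104 [656.6 159.8] z108 [655.8 159.2]
26 30.32 405.0 z104 [656.5 157.5] z108 [655.7 157. ]
27 30.3 410.0 z104 [656.5 155.3] z108 [655.7 154.8]
28 30.28 414.0 z104 [656.5 153. ] z108 [655.7 152.6]
29 30.17 359.0 z104 [656.7 150.8] z108 [655.9 150.3]
30 29.12 206.0 z104 [659.1 148.6] z108 [658.3 148.1]
flange [655.43548439 114.08464357]
[[ 85. 106. 147. 139. 121. 105. 106. 105. 105. 104. 102. 102.]
 [ 85. 118. 119.  70.  50.  48.  78.  77.  77.  75.  76.  74.]
 [ 78. 115.  46.  38.  39.  41.  40.  39.  40.  38.  39.  40.]
 [ 78. 117.  46.  45.  38.  48.  38.  34.  36.  33.  35.  36.]
 [ 76. 133. 113. 100.  62.  74.  62.  43.  37.  46.  46.  46.]]
None
```

Pointer line x≈655.9, mark x≈656.3 and knob axis x≈655.9, so the misalignment is about 0.01 rad. The table was not touched after it clicked in, and the arm is clear. I'm handing in.

```bash
python3 -c "
from workcell import ctrl
print(ctrl.close_job())"
```

```text
the job is handed in; nothing more can be done
None
```

The job is handed in: the turntable is in its stop with the nozzle at the lens, and the focus pointer is within about 0.01 rad of the mark. All four mouldings were standing when last seen, right after the table clicked in, and the arm touched nothing else on the bench.

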